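# Close a plinth joint in the cam-lock clamping jig

## Robot

A 6-joint arm with a two-finger parallel gripper is mounted at the origin on a cart in front of the work surface, level with it; the furniture and walls round the work are solid. World frame = base frame: x ahead of the robot, y to its left, z up, the work surface at z = 0. Lengths are in m, angles in rad, forces in N, time in s.
With the tool pointing down it reaches from about 0.25 to 0.775 m from the base axis. Payload 4 kg.
Tool frame: the origin (TCP) lies between the finger pads; the fingertips stand 14 mm ahead of it and the grasp point (between the pads) lies 5 mm behind it (robot.nose_length is the distance from the TCP to the fingertips, in m); z points along the fingers, y is the direction in which the jaws open and shut (so a half turn about z gives the same grasp; the last joint's range is limited). The gripper opens to 94 mm and grips with 3 to 60 N. Pads are 16 mm wide; open, the fingers measure 119 mm over their backs; the gripper's body (75 mm by 177 mm) begins 78 mm behind the grasp point.
Start: joints at [-1.447, 0.087, 1.371, -0, 1.684, -0.103], TCP at [0.124, -0.536, 0.22] pointing down, gripper open.
Joint ranges: [-3.1, 3.1], [-0.76, 2.03], [0.27, 2.55], [-1.08, 4.22], [0.17, 2.65], [-2.57, 2.57]. Speed limits (rad/s): [2.79, 2.79, 3.14, 3.14, 3.14, 3.14].

## Interface

Orientations are given as [roll, pitch, yaw] about the fixed x, y, z axes, in that order (R = Rz(yaw) Ry(pitch) Rx(roll)).
In Python, from bench import robot, eyes, finder gives the robot as it stands.
- The arm moves only by the tool play_rows, never from a script. Its argument "rows" is a list of rows, each an object with "linear": the shift along the tool's x, y, z in cm, a list of three; "spin": the turn about the tool's z in degrees. A call has 1 to 12 rows; each row shifts and turns the commanded pose from where the row before left it, along the tool's axes as they then stand; what a row does not reach is not made up. A row lasts 1/12 s, in which the tool goes at most 41.7 mm and 7.16 degrees, less where a joint would pass 70% of its speed; a pose out of reach is approached as far as the arm can. A call with a gripper value outside its range is refused whole. "claw" is the finger opening in cm, from 0 to 9.4, set as the call begins (left out, the last holds). The fingers move at their own pace and stop on an object; the grip force is fixed at half the most. Time passes only in rows, so rows that do not move let the fingers close. It gives the time, the measured TCP pose, the force and the opening at its end, in the units of the state.
- robot.get_obs(): the state, without advancing time (a new reading comes with each control period).
- eyes.snapshot(name): name is "scene" or "top"; returns a dict with "frame" (400x640x3 uint8, red, green, blue), "fx", "fy", "cx", "cy" (pixels), "rvec" (rotation vector, rad) and "tvec" (3), from world to camera coordinates, as OpenCV has them. Camera axes: x right, y down, z forward; pixel columns grow to the right and rows downward; lengths in m; the calibration is good to about 2 mm. A picture is of the moment at which its call begins. There is no depth.
- robot.close_job(): hands the job in, once; it reports no verdict.
Trained networks look in a picture, given as the dict that the camera call returned (one of the last four; its "shot" number tells which), for a name from the list of things; names that differ only in an ending like _2 or _b are one class to them, and where a whole thing is asked for, a point or a joint stands for the part that bears it (a point fixed in the world has none). Each returns a list of dicts, best first, with "conf" (0 to 1); they miss things now and then, are a little off and sometimes report something else, mostly with a low value. They report only what shows in the picture. A call takes as long as a camera call. They do not tell look-alikes from the thing itself.
- finder.silhouettes(picture, name): "pixels" (400x640 bool, what is visible of it) and "box" ([centre column, centre row, width, height] in pixels, round what is visible of it).
The state is a dict: "time": time; "joint_positions": joint angles; "qvel": joint speeds; "joint_torque": joint torques, N m; "tool_pos": TCP position; "ee_rot": TCP orientation; "wrist_force": force on the tool from outside, world axes, zero at the start; "wrist_torque": the same for the moment, N m; "width": finger opening in m.
Only numpy, scipy, OpenCV 4.12 (cv2) and the standard library are available. Lean on these libraries where they do the work, as an engineer would, in place of code of your own. Each camera call takes 0.05 s, during which the arm holds its last target. There are 200 camera calls.

## Task

Close up the two halves of the wooden plinth that lie loose in the clamping jig. The cam lever is locked: with the fingertips push its knob round to the cam's low point so the slide is free, and only then push the slide forward from behind its jaw until the jaw has closed the tongue fully into the groove with both halves tight against the end fence; finally push the lever back round to the cam's high point so the slide is locked there. Only push, grip nothing; only the jaw may move the halves, so do not touch or lift them yourself, and leave the things standing round the jig where they are.

Things in the scene. Friction and masses are not known exactly. Their poses are not given: they have to be found in the camera images.
- jig: Clamping jig fixed to the table: plywood board 290 x 200 x 14 mm. Origin: centre of the board's underside, on the table; x runs along the jig to its aluminium end fence (forward, away from the robot), y left, z up; 'jig' coordinates below are in this frame, in mm. Along y = 30 lie, rear to front: slide bar between guide rails, jaw, the two wooden halves, fence. The cam is right of the bar.
- rail_top (a point): Top of the left guide rail's middle (jig x -80, y 56, z 29). The steel slide bar (y 10 to 50, top z 26) runs between two rails (x -138 to -23, y -2 to 62, top z 29, screw heads to z 31). Two steel stop pins (top z 32) stand at jig x -102 and -28, y -17. Nothing else behind the jaw is higher except the knob and the cam axle.
- slide (a joint): Follower slide (bar and jaw in one), travel in m along the jig's +x: 0 fully back, about 0.040 when jaw, tongue half, groove half and fence are tight together, 0.052 end of travel. Starts between 0 and 0.012. With the cam low it slides against about 2 N of friction and stays where left; with the cam at its high point it is braked and withstands more than 25 N.
- cam (a joint): Cam lever angle in rad: 0 = low point (slide free), lever along the jig's +x, against a stop; grows as the lever turns clockwise seen from above, by way of the jig's right side (-y); 3.14 = high point (slide locked), lever along the jig's -x; stop at 3.2. Starts between 2.8 and 3.15. The brake grips above about 2.4, where the knob takes up to 8 N; elsewhere about 1.5 N. It stays where left.
- cam_knob (a point): Middle of the upright black knob (16 mm across, jig z 32 to 78, middle at z 55) at the end of the cam lever, 55 mm from the pivot: jig x = -65 + 55 cos(cam), y = -27 - 55 sin(cam). Push it sideways, round the pivot. The flat steel lever under it is 12 mm wide, z 27 to 32. Above z 32 there is room for a fingertip on the knob's inner side, over the bar.
- cam_pivot (a point): Point on the cam's upright turning axis at the board's top (jig x -65, y -27, z 14). The dark steel cam disc is 44 mm across, its centre 4 mm off this axis, a red dot on its high side; it presses the slide bar through a small brass brake shoe. The axle's nut ends at z 37.
- jaw_pad (a point): Centre of the ribbed black rubber push pad (44 mm wide, jig z 29.5 to 53.5) on the rear of the slide's aluminium jaw: jig x = -17 + slide travel (mm), y 30, z 41.5. Push here along the jig's +x. The jaw is 70 mm wide, its top at z 55; its cork front face is 22 mm ahead of the pad's face.
- fence_face (a point): Point on the end fence's inner face (jig x 115, y 30, z 29); the fence is 84 mm wide, its top at z 50. A ledge (jig x 40 to 115, y 68 to 77, top z 28) runs along the left of the halves.
- groove_half: Plinth half of darker wood, 35 (x) x 70 (y) x 30 mm, loose on the board next to the fence, with a groove (12 mm high, 7.5 mm deep) along its rear face. Origin: centre of its underside. When tight against the fence its origin is at jig x 97.5.
- tongue_half: Plinth half of pale wood, 35 (x) x 70 (y) x 30 mm plus a tongue 6 mm deep and 9 mm high along its front face, loose on the board between jaw and the other half. Origin: centre of the underside of the 35 mm body. With the joint closed its origin is 35 mm behind that of the groove half.
- glue_bottle: Bystander: standing white glue bottle with red cap, 45 mm across, 134 mm tall, left of the jig. Origin: centre of its underside, as for all bystanders.
- tape_measure: Bystander: yellow pocket tape measure, 61 x 72 x 31 mm, left of the jig.
- blue_tin: Bystander: small blue tin, 46 x 62 x 32 mm, left rear of the jig.
- film_tub: Bystander, stuck down: little dark tub with a grey lid, 34 mm across, 37 mm tall, right of the jig.
- eraser: Bystander: eraser in a blue sleeve, 21 x 42 x 12 mm, right rear of the jig.
- side_cutters: Bystander, fixed to the table: blue-handled side cutters lying flat, 55 x 126 x 12 mm, right front of the jig.
- black_marker: Bystander: black felt pen lying down, 135 mm long, 14 mm high, between jig and robot.
There are look-alikes about, which are no part of the job. Leave any green, purple or yellow look-alike of the groove_half alone.

How it is judged:
On the way, in this order (a step that is already met when the one before it is completed fails the run):
1. the cam is at its low point and the slide has not been pushed yet (value of joint cam below 0.3 rad and distance of jaw_pad from where it was at the start of the episode below 0.005 m), for 0.2 s.
2. with the cam still low, the slide has been pushed home (value of joint cam below 0.6 rad and value of joint slide above 0.0375 m), for 0.2 s.
3. the cam is at its high point again with the slide still home (value of joint cam above 2.75 rad and value of joint slide above 0.0375 m), for 0.2 s.
At the end, for the whole second after the job is handed in: The cam lever is back at its high point (cam above 2.75 rad) with the slide home (travel above 0.0375 m), the groove half within 2.5 mm of the fence, the joint closed within 2.5 mm and 0.05 rad, both halves flat on the board and at rest (all of step 3 and velocity of joint slide below 0.05 m/s and x of groove_half in the frame of jig between 0.095 and 0.1 m and x of tongue_half in the frame of groove_half between -0.0375 and -0.033 m and angle between the x axis of tongue_half and the x axis of groove_half, either way round below 0.05 rad and angle between each of groove_half, tongue_half's own z axis and vertical below 0.06 rad and linear speed of each of groove_half, tongue_half below 0.02 m/s); the robot touches nothing.
It fails at once if the robot touches a wooden half (contact force between any of the arm, the fingers and groove_half above 0.5 N or contact force between any of the arm, the fingers and tongue_half above 0.5 N).
It fails at once if the cam's knob is taken between the fingers (horizontal distance between the grasp point and cam_knob below 0.007 m and height (world z) of the grasp point below 0.085 m and contact force between the fingers and jig above 0.5 N).
It fails at once if the jaw is taken between the fingers (x of the grasp point in the frame of jaw_pad between 0.002 and 0.02 m and y of the grasp point in the frame of jaw_pad between -0.035 and 0.035 m and height (world z) of the grasp point below 0.06 m and contact force between the fingers and jig above 0.5 N).
It fails at once if a wooden half is lifted (height (world z) of any of groove_half, tongue_half above 0.022 m).
It fails at once if a thing standing round the jig is moved more than 15 mm (distance of any of glue_bottle, tape_measure, blue_tin, eraser, black_marker from where it was at the start of the episode above 0.015 m).
It also fails if it takes over 70 s, if anything falls off the work surface, if the arm or the gripper's body presses on something with over 40 N, if the wrist force passes 120 N, or if a joint passes its speed limit or range.

## Working session

There is one attempt and no reset: what is moved stays moved. The work goes in short steps, Python scripts to look and compute and a tool call to move; the robot and the scene stay as the last step left them, time stands still between calls to the robot, and variables do not carry over. Pictures are saved under pics/ and viewed, about 8 in all and at most 12, crops included, and the job is handed in when it is done.

Besides the shell and the picture viewer there is one more tool, called after "Request:" by a JSON object that holds its "op" and its "data", one argument or row to a line. play_rows: Moves the arm, as the interface text tells. Its arguments: {"type":"object","properties":{"rows":{"type":"array"},"claw":{"type":"number"}},"required":["rows"]}

```bash
mkdir -p pics
python3 - <<'E'
from bench import robot, eyes, finder
import cv2
o=robot.get_obs();print(o['time'],o['tool_pos'],o['ee_rot'],o['width'],robot.nose_length)
for n in ("scene","top"):
    s=eyes.snapshot(n);cv2.imwrite(f"pics/{n}0.png",s['frame'][:,:,::-1]);print(n,s['fx'],s['cx'],s['cy'],s['rvec'],s['tvec'])
    for k in ("jig","cam_knob","jaw_pad","groove_half","tongue_half","glue_bottle","blue_tin","eraser","film_tub","black_marker"):
        print(k,[(round(d['conf'],2),[round(float(x)) for x in d['box']]) for d in finder.silhouettes(s,k)][:3])
E
```

```text
0.0 [ 0.12359774 -0.53539547  0.21829605] [-3.13935367e+00 -2.12828177e-04  2.26771159e-01] 0.0938972261512857 0.014
scene 393.97526981599015 316.1033207315767 196.76415603342892 [ 0.85520495 -2.58706639  1.04115076] [0.46072921 0.29695234 0.6799763 ]
jig [(0.59, [298, 221, 148, 115])]
cam_knob [(0.78, [332, 217, 39, 17]), (0.31, [297, 220, 144, 117])]
jaw_pad [(0.68, [301, 226, 65, 54])]
groove_half [(0.96, [375, 151, 26, 24]), (0.81, [256, 195, 32, 32]), (0.77, [308, 343, 34, 51])]
tongue_half [(0.75, [270, 204, 34, 31]), (0.41, [331, 219, 41, 24])]
glue_bottle [(0.79, [201, 230, 32, 49]), (0.43, [271, 202, 38, 31])]
blue_tin [(0.71, [278, 290, 31, 37])]
eraser [(0.61, [379, 195, 12, 18])]
film_tub [(0.63, [350, 181, 17, 21]), (0.56, [296, 221, 148, 115])]
black_marker [(0.64, [350, 268, 41, 47])]
top 383.24209429900657 316.23513296158984 200.00832504288198 [ 2.16955971 -2.12769759  0.16495728] [-0.01184946  0.58021728  0.91983199]
jig []
cam_knob [(0.71, [314, 221, 15, 29])]
jaw_pad [(0.95, [296, 208, 30, 59]), (0.22, [288, 257, 51, 12])]
groove_half [(0.83, [351, 283, 21, 29]), (0.7, [423, 202, 21, 34]), (0.6, [300, 150, 27, 18])]
tongue_half [(0.67, [298, 167, 27, 19])]
glue_bottle [(0.84, [233, 147, 25, 25])]
blue_tin [(0.59, [236, 228, 29, 28])]
eraser []
film_tub [(0.69, [372, 204, 15, 12]), (0.34, [296, 207, 25, 59])]
black_marker [(0.81, [287, 258, 51, 8]), (0.52, [306, 189, 88, 117])]
```

Run:
```python
import cv2
t=cv2.imread('pics/top0.png')[110:290,210:450];cv2.imwrite('pics/topc.png',cv2.resize(t,(800,600),interpolation=cv2.INTER_CUBIC))
t=cv2.imread('pics/scene0.png')[130:310,190:430];cv2.imwrite('pics/scenec.png',cv2.resize(t,(800,600),interpolation=cv2.INTER_CUBIC))
```

```text
(no output)
```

View pics/topc.png

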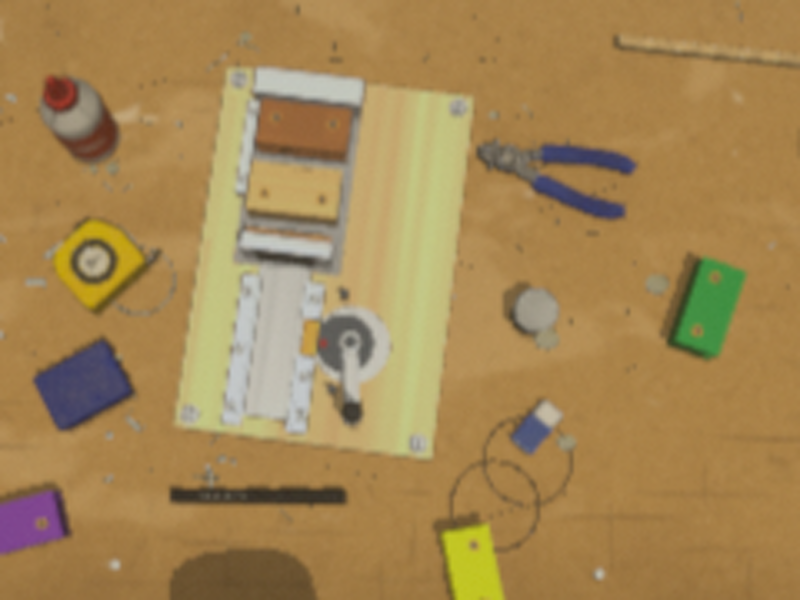

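View pics/scenec.png

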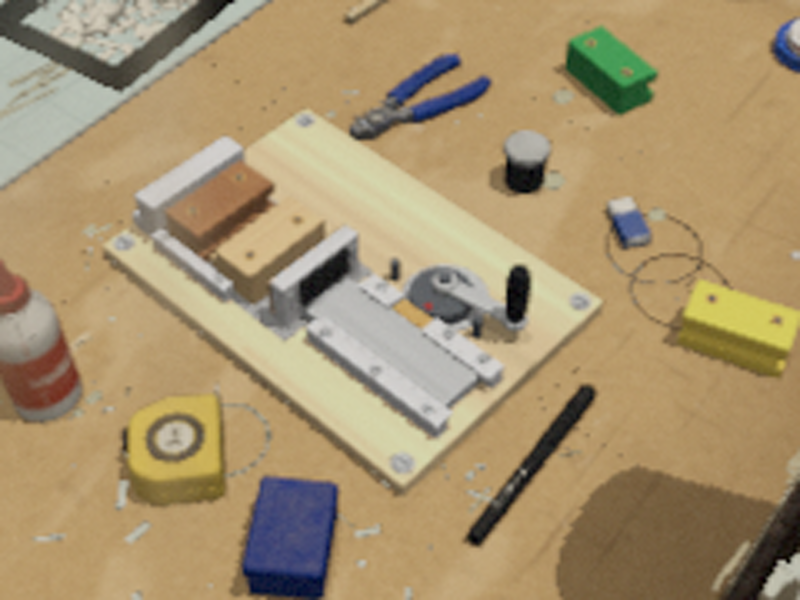

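The jig shows clearly in both views. In the top crop the board corners are at (228,68), (473,96), (433,458) and (176,426), the axle nut is at (350,341) and the knob at (352,408). Next I fit the jig pose.

```bash
cat > h.py <<'E'
import numpy as np, cv2, json
def proj(s,P):
    return cv2.projectPoints(np.float64(P).reshape(-1,1,3),np.float64(s['rvec']),np.float64(s['tvec']),np.array([[s['fx'],0,s['cx']],[0,s['fy'],s['cy']],[0,0,1.]]),None)[0][:,0]
def j2w(p,P):
    P=np.atleast_2d(P)/1000.;c,s=np.cos(p[2]),np.sin(p[2])
    return np.c_[p[0]+c*P[:,0]-s*P[:,1],p[1]+s*P[:,0]+c*P[:,1],P[:,2]]
def w2j(p,W):
    d=np.array(W[:2])-p[:2];c,s=np.cos(p[2]),np.sin(p[2]);return 1000*np.array([c*d[0]+s*d[1],-s*d[0]+c*d[1],W[2]])
def crop(u,s): return (np.array(u)-np.array([800,600])*0)/(10/3)+np.array(s)
def knob(a,z): return [-65+55*np.cos(a),-27-55*np.sin(a),z]
E
python3 - <<'E'
from h import *
from bench import eyes
from scipy.optimize import least_squares
T=eyes.snapshot('top');S=eyes.snapshot('scene')
C=[[145,100,14],[145,-100,14],[-145,-100,14],[-145,100,14]]
ut=crop([[228,68],[473,96],[433,458],[176,426],[350,341],[352,410]],[210,110])
us=crop([[105,245],[308,110],[602,303],[402,484],[450,276],[518,272]],[190,130])
def pts(q): return j2w(q[:3],C+[[-65,-27,37]])
def f(q):
    r=[]
    for s,u,w in((T,ut,1),(S,us,1)):
        r.append(proj(s,np.r_[pts(q),j2w(q,knob(q[3],78))])-u)
    return np.concatenate(r).ravel()
q=least_squares(f,[.5,0,0,3],loss='soft_l1').x
print(q,f(q).reshape(-1,2).round(1).tolist())
# pad face top edges: scene crop mid of pad ~ (327,276)
for sl in (0,6,12): print(sl,(proj(S,j2w(q,[-17+sl,30,41.5]))-[190,130])*10/3, (proj(T,j2w(q,[[-17+sl,65,55],[-17+sl,-5,55]]))-[210,110])*10/3)
json.dump(list(q),open('q.json','w'))
for z in (78,):print(j2w(q,[knob(q[3],78),[-45,30,41]]))
E
```

```text
[ 0.61686245  0.02202514 -0.10793825  3.0281351 ] [[-0.9, -0.9], [0.3, 0.1], [-0.5, 0.8], [-1.4, 0.4], [-0.1, 0.2], [-0.9, 0.5], [-0.7, -0.9], [-0.1, -1.6], [1.0, -1.6], [0.7, -0.1], [-1.0, -0.6], [0.6, -0.6]]
0 [[334.65008625 279.66286371]] [[235.67378634 259.93126937]
 [328.69331187 271.75980701]]
6 [[328.22710482 274.98975082]] [[236.79789066 252.08642557]
 [329.73308507 263.89830064]]
12 [[321.84510747 270.34645635]] [[237.91993997 244.25592316]
 [330.77095603 256.05117679]]
[[0.49433289 0.00188108 0.078     ]
 [0.5753562  0.05669834 0.041     ]]
```

```bash
cat > go.py <<'E'
# usage: go.py jx jy jz(TCP, mm) yawJig(deg): prints tool-frame cm shift (in current axes) and spin
import sys; from h import *; from bench import robot
from scipy.spatial.transform import Rotation as R
q=np.array(json.load(open('q.json')));o=robot.get_obs()
Rm=R.from_euler('xyz',o['ee_rot']).as_matrix();yaw=np.degrees(np.arctan2(Rm[1,0],Rm[0,0])-q[2])
print('t',round(o['time'],2),'TCP jig',w2j(q,o['tool_pos']).round(1),'yawjig',round((yaw+180)%360-180,1),'F',np.round(o['wrist_force'],1),'w',round(o['width'],4))
if len(sys.argv)>4:
    a=list(map(float,sys.argv[1:]));d=j2w(q,a[:3])[0]-o['tool_pos']
    print('shift cm',(Rm.T@d*100).round(2),'spin',round(-((a[3]-yaw+180)%360-180),1))
E
python3 go.py -120 -4 150 0
```

```text
t 1.2 TCP jig [-430.2 -607.8  219.5] yawjig 19.2 F [ 0.2 -0.2  0.5] w 0.0938
shift cm [ 49.14 -46.84   6.95] spin 19.2
```

Request:
{"op": "play_rows", "data": {
  "claw": 0,
  "rows": [
    {"linear": [2.46, -2.34, 0], "spin": 0},
    {"linear": [2.46, -2.34, 0], "spin": 0},
    {"linear": [2.46, -2.34, 0], "spin": 0},
    {"linear": [2.46, -2.34, 0], "spin": 0},
    {"linear": [2.46, -2.34, 0], "spin": 0},
    {"linear": [2.46, -2.34, 0], "spin": 0},
    {"linear": [2.46, -2.34, 0], "spin": 0},
    {"linear": [2.46, -2.34, 0], "spin": 0},
    {"linear": [2.46, -2.34, 0], "spin": 0},
    {"linear": [2.46, -2.34, 0], "spin": 0},
    {"linear": [2.46, -2.34, 0], "spin": 0},
    {"linear": [2.46, -2.34, 0], "spin": 0}
  ]
}}

```text
time: 2.2
tool_pos: [0.3488, -0.1945, 0.2198]
ee_rot: [3.141, -0.001, 0.227]
wrist_force: [0.5, -0.8, 0.1]
width: 0.0175
```

Request:
{"op": "play_rows", "data": {
  "rows": [
    {"linear": [2.46, -2.34, 0], "spin": 0},
    {"linear": [2.46, -2.34, 0], "spin": 0},
    {"linear": [2.46, -2.34, 0], "spin": 0},
    {"linear": [2.46, -2.34, 0], "spin": 0},
    {"linear": [2.46, -2.34, 1], "spin": 0},
    {"linear": [2.46, -2.34, 2], "spin": 0},
    {"linear": [2.46, -2.34, 2], "spin": 0},
    {"linear": [2.46, -2.34, 1], "spin": 0},
    {"linear": [0, 0, 0], "spin": 6.4},
    {"linear": [0, 0, 0], "spin": 6.4},
    {"linear": [0, 0, 0], "spin": 6.4},
    {"linear": [0, 0, 0], "spin": 0}
  ]
}}

```text
time: 3.2
tool_pos: [0.4979, 0.0311, 0.1592]
ee_rot: [3.141, 0.0, -0.109]
wrist_force: [-0.0, 1.2, 0.2]
width: 0.0007
```

```bash
python3 go.py -120 -4 59 0
python3 - <<'E'
from h import *; from bench import eyes
q=json.load(open('q.json'))
a=[]
for n,c in (('top',(235,160)),('scene',(240,140))):
    s=eyes.snapshot(n);f=s['frame'][:,:,::-1].copy()[c[1]:c[1]+120,c[0]:c[0]+120]
    f=cv2.resize(f,(400,400),interpolation=cv2.INTER_CUBIC)
    for p in (knob(q[3],78),[-65,-27,37],knob(q[3],32),[-17+5,30,41.5]):
        u=((proj(s,j2w(q,p))[0]-c)*10/3).astype(int);cv2.circle(f,tuple(map(int,u)),2,(255,0,255),-1)
    a.append(f)
cv2.imwrite('pics/a1.png',np.hstack(a))
E
```

```text
t 3.2 TCP jig [-119.3   -3.8  159.2] yawjig -0.1 F [-0.   1.2  0.2] w 0.0007
shift cm [-0.07  0.02 10.02] spin -0.1
```

View pics/a1.png

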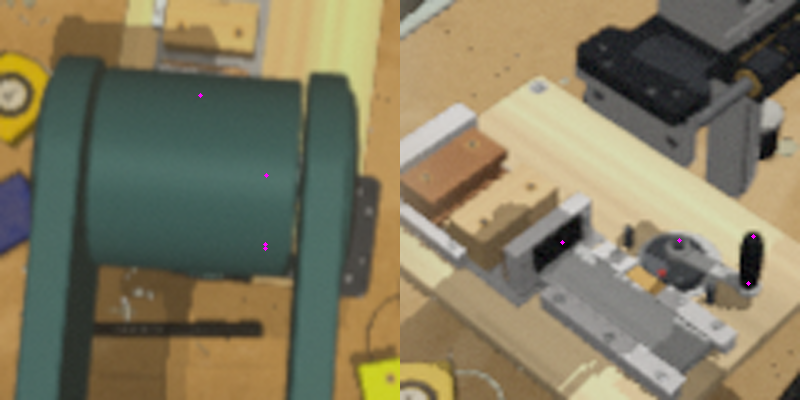

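The top view is hidden by the arm. In the scene view the predicted dots sit on the knob (752,236)/(748,283), the nut (679,240) and the pad (562,242), so the fit is good. I'll descend on the knob's inner side.

Request:
{"op": "play_rows", "data": {
  "rows": [
    {"linear": [0, 0, 2], "spin": 0},
    {"linear": [0, 0, 2], "spin": 0},
    {"linear": [0, 0, 2], "spin": 0},
    {"linear": [0, 0, 2], "spin": 0},
    {"linear": [-0.1, 0, 1], "spin": 0},
    {"linear": [0, 0, 1], "spin": 0},
    {"linear": [0, 0, 0], "spin": 0}
  ]
}}

```text
time: 3.88
tool_pos: [0.4955, 0.0307, 0.0576]
ee_rot: [3.141, 0.003, -0.108]
wrist_force: [-0.3, -0.2, -0.3]
width: 0.0004
```

```bash
python3 go.py -120 -12 59 0
python3 - <<'E'
from h import *; from bench import eyes
s=eyes.snapshot('scene');cv2.imwrite('pics/a2.png',cv2.resize(s['frame'][:,:,::-1][150:270,250:410],(800,600),interpolation=cv2.INTER_CUBIC))
E
```

```text
t 3.88 TCP jig [-121.6   -4.4   57.6] yawjig 0.0 F [-0.3 -0.2 -0.3] w 0.0004
shift cm [ 0.15  0.76 -0.14] spin 0.0
```

View pics/a2.png

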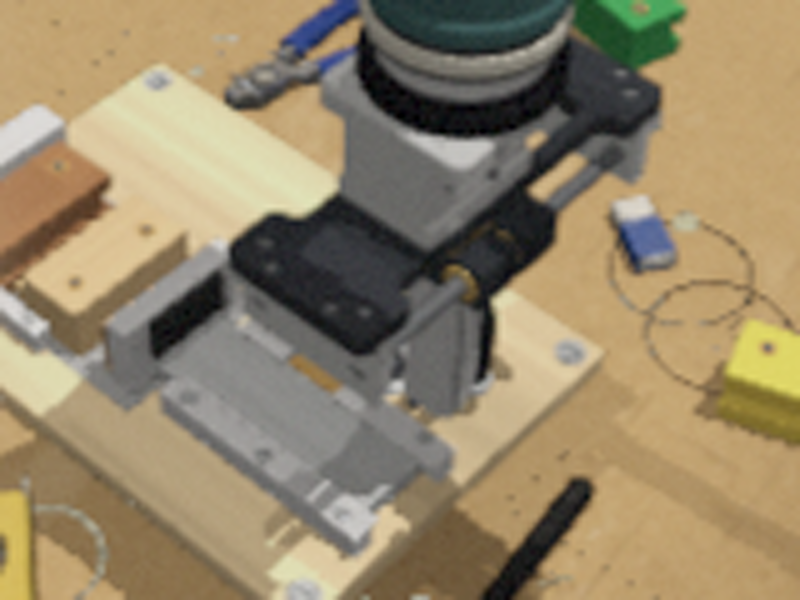

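The finger is down inside the knob and clear of everything. Next I sweep the arc about the pivot.

Request:
{"op": "play_rows", "data": {
  "rows": [
    {"linear": [0.15, 0.2, -0.1], "spin": 0},
    {"linear": [-0.158, 0.487, 0], "spin": -5},
    {"linear": [-0.158, 0.487, 0], "spin": -5},
    {"linear": [-0.158, 0.487, 0], "spin": -5},
    {"linear": [-0.158, 0.487, 0], "spin": -5},
    {"linear": [-0.158, 0.487, 0], "spin": -5},
    {"linear": [-0.158, 0.487, 0], "spin": -5}
  ]
}}

```text
time: 4.52
tool_pos: [0.4933, 0.0012, 0.0623]
ee_rot: [-3.139, -0.005, 0.421]
wrist_force: [1.1, 6.0, -0.9]
width: 0.0003
```

```bash
cat > arc.py <<'E'
# expected centre for equivalent cam angle: arc.py deg side(+1 opening,-1 closing)
import sys,os; from h import *
a=np.radians(float(sys.argv[1]));s=float(sys.argv[2]);z=sys.argv[3] if len(sys.argv)>3 else '59'
k=np.array(knob(a,0))[:2];t=np.array([np.sin(a),np.cos(a)])*s
c=k-20.5*t;os.system(f"python3 go.py {c[0]} {c[1]} {z} {180-np.degrees(a)}")
E
python3 arc.py 150 1
```

```text
t 4.52 TCP jig [-120.6  -34.1   62.3] yawjig 30.3 F [ 1.1  6.  -0.9] w 0.0003
shift cm [-0.34  0.12  0.33] spin 0.3
```

Request:
{"op": "play_rows", "data": {
  "rows": [
    {"linear": [-0.258, 0.517, 0.1], "spin": -5},
    {"linear": [-0.258, 0.517, 0.1], "spin": -5},
    {"linear": [-0.258, 0.517, 0.1], "spin": -5},
    {"linear": [-0.158, 0.487, 0], "spin": -5},
    {"linear": [-0.158, 0.487, 0], "spin": -5},
    {"linear": [-0.158, 0.487, 0], "spin": -5},
    {"linear": [-0.158, 0.487, 0], "spin": -5},
    {"linear": [-0.158, 0.487, 0], "spin": -5}
  ]
}}

```text
time: 5.18
tool_pos: [0.5067, -0.0402, 0.0592]
ee_rot: [3.14, -0.001, 1.118]
wrist_force: [-0.9, 2.4, 0.5]
width: 0.0003
```

```bash
python3 arc.py 110 1
```

```text
t 5.18 TCP jig [-102.9  -73.7   59.2] yawjig 70.3 F [-0.9  2.4  0.5] w 0.0003
shift cm [ 0.18 -0.09  0.02] spin 0.3
```

Request:
{"op": "play_rows", "data": {
  "rows": [
    {"linear": [-0.09, 0.487, 0], "spin": -5},
    {"linear": [-0.1, 0.487, 0], "spin": -5},
    {"linear": [-0.158, 0.487, 0], "spin": -5},
    {"linear": [-0.158, 0.487, 0], "spin": -5},
    {"linear": [-0.158, 0.487, 0], "spin": -5},
    {"linear": [-0.158, 0.487, 0], "spin": -5},
    {"linear": [-0.158, 0.487, 0], "spin": -5},
    {"linear": [-0.158, 0.487, 0], "spin": -5},
    {"linear": [-0.158, 0.487, 0], "spin": -5},
    {"linear": [-0.158, 0.487, 0], "spin": -5}
  ]
}}

```text
time: 6.02
tool_pos: [0.5533, -0.0587, 0.0592]
ee_rot: [3.141, 0.003, 1.99]
wrist_force: [-0.9, -1.5, 0.9]
width: 0.0007
```

```bash
python3 arc.py 60 1
```

```text
t 6.02 TCP jig [-54.5 -87.1  59.2] yawjig 120.2 F [-0.9 -1.5  0.9] w 0.0007
shift cm [0.23 0.05 0.02] spin 0.2
```

Request:
{"op": "play_rows", "data": {
  "rows": [
    {"linear": [-0.06, 0.5, 0], "spin": -5},
    {"linear": [-0.08, 0.5, 0], "spin": -5},
    {"linear": [-0.158, 0.487, 0], "spin": -5},
    {"linear": [-0.158, 0.487, 0], "spin": -5},
    {"linear": [-0.158, 0.487, 0], "spin": -5},
    {"linear": [-0.158, 0.487, 0], "spin": -5},
    {"linear": [-0.158, 0.487, 0], "spin": -5},
    {"linear": [-0.158, 0.487, 0], "spin": -5},
    {"linear": [-0.158, 0.487, 0], "spin": -5},
    {"linear": [-0.158, 0.487, 0], "spin": -5},
    {"linear": [-0.1, 0.487, 0], "spin": -5}
  ]
}}

```text
time: 6.93
tool_pos: [0.5998, -0.029, 0.0596]
ee_rot: [-3.14, 0.005, 2.95]
wrist_force: [0.3, -2.0, -0.2]
width: 0.0006
```

```bash
python3 arc.py 5 1
python3 - <<'E'
from h import *; from bench import eyes
q=json.load(open('q.json'))
s=eyes.snapshot('scene');f=cv2.resize(s['frame'][:,:,::-1][150:270,250:410],(800,600),interpolation=cv2.INTER_CUBIC)
for a in (0,.3):
  u=(proj(s,j2w(q,knob(a,78)))[0]-[250,150])*5;print(u);cv2.circle(f,tuple(map(int,u)),3,(255,0,255),-1)
cv2.imwrite('pics/a3.png',f)
E
```

```text
t 6.93 TCP jig [-11.5 -52.6  59.6] yawjig 175.2 F [ 0.3 -2.  -0.2] w 0.0006
shift cm [0.05 0.04 0.05] spin 0.2
[279.25171615 185.76797235]
[308.42710414 169.59346225]
```

View pics/a3.png

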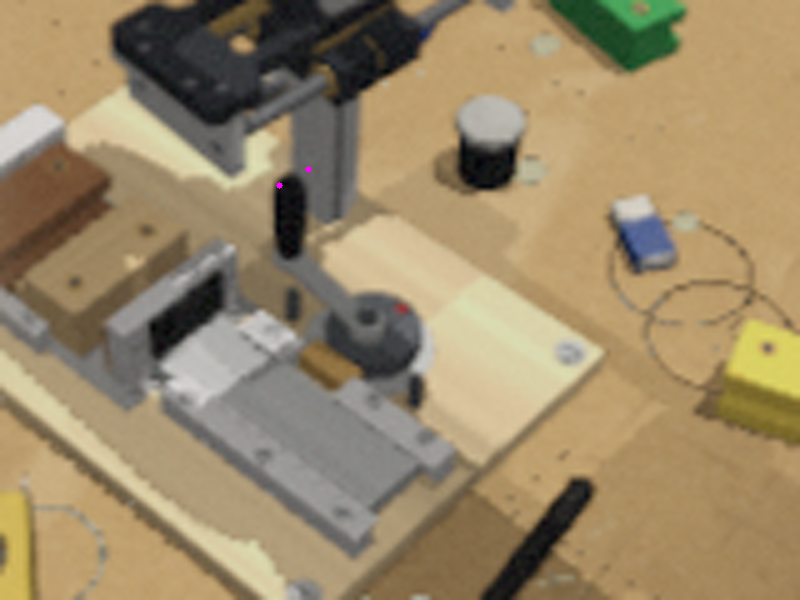

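The knob top at (288,180) lies between the marks for 0 (279,186) and 0.3 rad (308,170), so the cam is at about 0.1 rad. A little more push, then hold and lift off.

Request:
{"op": "play_rows", "data": {
  "rows": [
    {"linear": [0, 0.25, 0], "spin": 0},
    {"linear": [0, 0.15, 0], "spin": -2},
    {"linear": [0, 0, 0], "spin": -3},
    {"linear": [0, 0, 0], "spin": 0},
    {"linear": [0, -0.5, 0], "spin": 0},
    {"linear": [0, -1, 0], "spin": 0},
    {"linear": [0, 0, -2], "spin": 0},
    {"linear": [0, 0, -2], "spin": 0},
    {"linear": [0, 0, -2], "spin": 0},
    {"linear": [0, 0, 0], "spin": 0}
  ]
}}

```text
time: 7.82
tool_pos: [0.5994, -0.04, 0.1225]
ee_rot: [-3.141, 0.009, 3.031]
wrist_force: [1.0, -0.8, 0.5]
width: 0.0005
```

```bash
python3 go.py -48 30 120 180
```

```text
t 7.82 TCP jig [-10.7 -63.6 122.5] yawjig 179.9 F [ 1.  -0.8  0.5] w 0.0005
shift cm [3.75 9.35 0.21] spin -0.1
```

Request:
{"op": "play_rows", "data": {
  "rows": [
    {"linear": [0.75, 1.87, 0], "spin": 0},
    {"linear": [0.75, 1.87, 0], "spin": 0},
    {"linear": [0.75, 1.87, 0], "spin": 0},
    {"linear": [0.75, 1.87, 0], "spin": 0},
    {"linear": [0.75, 1.87, 0], "spin": 0},
    {"linear": [0, 0, 0], "spin": 0},
    {"linear": [0, 0, 2], "spin": 0},
    {"linear": [0, 0, 2], "spin": 0},
    {"linear": [0, 0, 2], "spin": 0},
    {"linear": [0, 0, 1], "spin": 0},
    {"linear": [0, 0, 0], "spin": 0}
  ]
}}

```text
time: 8.73
tool_pos: [0.5671, 0.0574, 0.0435]
ee_rot: [-3.14, -0.007, 3.032]
wrist_force: [-0.5, 0.2, -0.6]
width: 0.0005
```

```bash
python3 go.py -30 30 52 180
python3 - <<'E'
from h import *; from bench import eyes
s=eyes.snapshot('scene');f=cv2.resize(s['frame'][:,:,::-1][150:270,250:410],(800,600),interpolation=cv2.INTER_CUBIC)
cv2.imwrite('pics/a4.png',f)
E
```

```text
t 8.73 TCP jig [-53.2  29.8  43.5] yawjig 179.9 F [-0.5  0.2 -0.6] w 0.0005
shift cm [-2.32  0.02 -0.87] spin -0.1
```

View pics/a4.png

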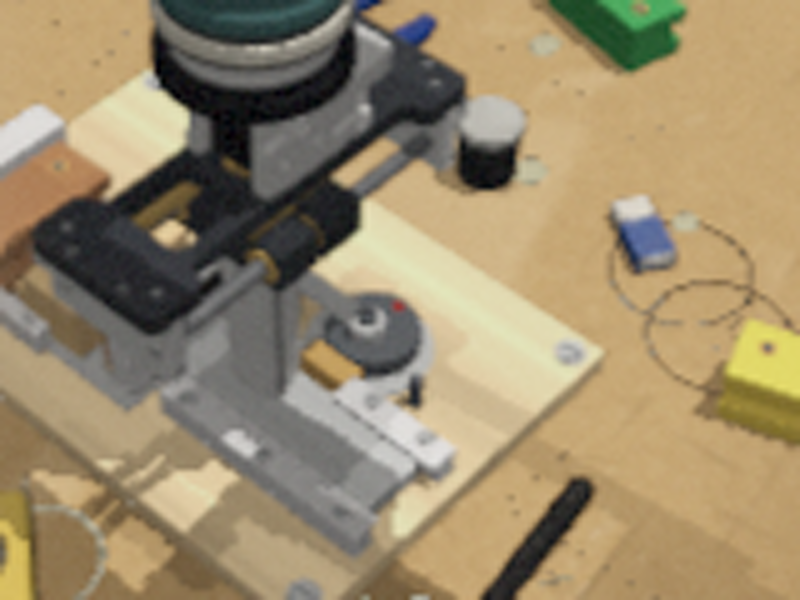

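The finger is behind the pad over the bar, slightly low with its tip at z 29.5. I'll raise it 8 mm and push forward gently.

Request:
{"op": "play_rows", "data": {
  "rows": [
    {"linear": [0, 0, -0.8], "spin": 0},
    {"linear": [-0.6, 0, 0], "spin": 0},
    {"linear": [-0.6, 0, 0], "spin": 0},
    {"linear": [-0.6, 0, 0], "spin": 0},
    {"linear": [-0.4, 0, 0], "spin": 0},
    {"linear": [-0.4, 0, 0], "spin": 0},
    {"linear": [-0.4, 0, 0], "spin": 0},
    {"linear": [-0.4, 0, 0], "spin": 0},
    {"linear": [-0.4, 0, 0], "spin": 0},
    {"linear": [-0.4, 0, 0], "spin": 0},
    {"linear": [0, 0, 0], "spin": 0}
  ]
}}

```text
time: 9.7
tool_pos: [0.612, 0.0537, 0.0552]
ee_rot: [-3.142, 0.0, 3.033]
wrist_force: [0.7, -0.2, -0.5]
width: 0.0005
```

```bash
python3 go.py 15 30 52 180
```

```text
t 9.7 TCP jig [-8.2 30.9 55.2] yawjig 180.0 F [ 0.7 -0.2 -0.5] w 0.0005
shift cm [-2.32 -0.09  0.32] spin -0.0
```

Request:
{"op": "play_rows", "data": {
  "rows": [
    {"linear": [-0.3, 0, 0.1], "spin": 0},
    {"linear": [-0.3, 0, 0.1], "spin": 0},
    {"linear": [-0.3, -0.05, 0], "spin": 0},
    {"linear": [-0.3, 0, 0], "spin": 0},
    {"linear": [-0.3, 0, 0], "spin": 0},
    {"linear": [-0.2, 0, 0], "spin": 0},
    {"linear": [-0.2, 0, 0], "spin": 0},
    {"linear": [0, 0, 0], "spin": 0}
  ]
}}

```text
time: 10.37
tool_pos: [0.6307, 0.0513, 0.0532]
ee_rot: [3.142, 0.0, 3.033]
wrist_force: [-1.6, 1.7, -0.5]
width: 0.0005
```

```bash
python3 go.py 15 30 52 180
```

```text
t 10.37 TCP jig [10.6 30.6 53.2] yawjig 180.0 F [-1.6  1.7 -0.5] w 0.0005
shift cm [-0.44 -0.06  0.12] spin -0.0
```

Request:
{"op": "play_rows", "data": {
  "rows": [
    {"linear": [-0.15, 0, 0], "spin": 0},
    {"linear": [-0.15, 0, 0], "spin": 0},
    {"linear": [-0.15, 0, 0], "spin": 0},
    {"linear": [0, 0, 0], "spin": 0}
  ]
}}

```text
time: 10.7
tool_pos: [0.6349, 0.0507, 0.0532]
ee_rot: [-3.142, -0.0, 3.033]
wrist_force: [-2.9, 1.4, 0.1]
width: 0.0005
```

Request:
{"op": "play_rows", "data": {
  "rows": [
    {"linear": [-0.15, 0, 0], "spin": 0},
    {"linear": [0, 0, 0], "spin": 0},
    {"linear": [0, 0, 0], "spin": 0}
  ]
}}

```text
time: 10.95
tool_pos: [0.6352, 0.0506, 0.0533]
ee_rot: [-3.141, -0.003, 3.033]
wrist_force: [-5.5, 1.5, 1.6]
width: 0.0005
```

Request:
{"op": "play_rows", "data": {
  "rows": [
    {"linear": [-0.15, 0, 0], "spin": 0},
    {"linear": [0, 0, 0], "spin": 0},
    {"linear": [0, 0, 0], "spin": 0}
  ]
}}

```text
time: 11.2
tool_pos: [0.6352, 0.0506, 0.0533]
ee_rot: [-3.141, -0.006, 3.033]
wrist_force: [-8.8, 1.9, 4.2]
width: 0.0005
```

It stalls at jig x of about 15, which puts the pad at about 23 and the travel at about 40 mm, with the force rising. That means it is tight. One firmer press, then back off and look.

Request:
{"op": "play_rows", "data": {
  "rows": [
    {"linear": [-0.15, 0, 0], "spin": 0},
    {"linear": [0, 0, 0], "spin": 0},
    {"linear": [0, 0, 0], "spin": 0},
    {"linear": [0.5, 0, 0], "spin": 0},
    {"linear": [0.8, 0, 0], "spin": 0},
    {"linear": [0.8, 0, 0], "spin": 0},
    {"linear": [0.8, 0, 0], "spin": 0},
    {"linear": [0, 0, -2], "spin": 0},
    {"linear": [0, 0, -2], "spin": 0},
    {"linear": [0, 0, -2], "spin": 0},
    {"linear": [0, 0, -1], "spin": 0},
    {"linear": [0, 0, 0], "spin": 0}
  ]
}}

```text
time: 12.2
tool_pos: [0.6122, 0.0532, 0.1272]
ee_rot: [3.141, 0.007, 3.033]
wrist_force: [0.3, 0.1, 0.5]
width: 0.0006
```

```bash
python3 arc.py -3 -1 120
python3 - <<'E'
from h import *; from bench import eyes
q=json.load(open('q.json'))
s=eyes.snapshot('scene');f=cv2.resize(s['frame'][:,:,::-1][140:260,220:380],(800,600),interpolation=cv2.INTER_CUBIC)
for p in (knob(0,78),knob(0.3,78),[23,65,55],[23,-5,55],[45,65,55],[80,65,44],[80,-5,44]):
  u=(proj(s,j2w(q,p))[0]-[220,140])*5;cv2.circle(f,tuple(map(int,u)),3,(255,0,255),-1)
cv2.imwrite('pics/a5.png',f)
E
```

```text
t 12.2 TCP jig [ -8.   30.5 127.2] yawjig 180.0 F [0.3 0.1 0.5] w 0.0006
shift cm [ 0.32 -3.42  0.72] spin -3.0
```

View pics/a5.png

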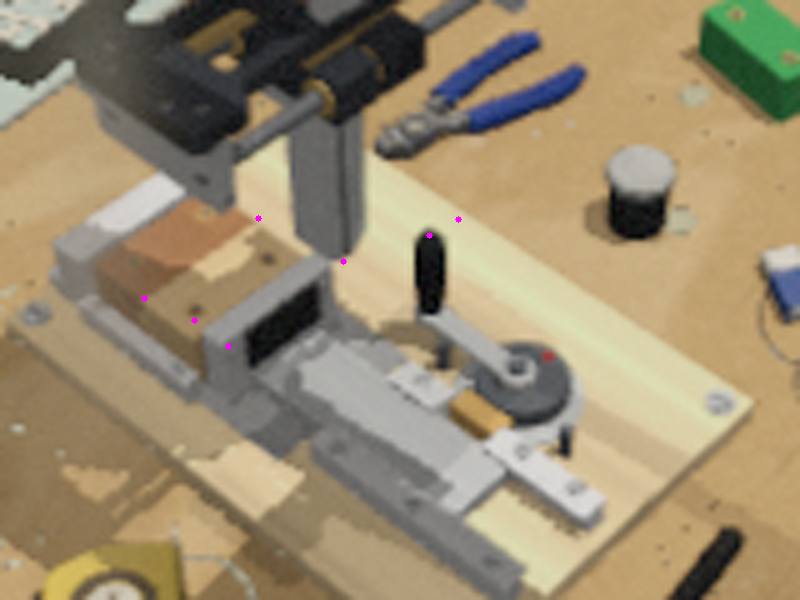

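The knob is at the cam-0 mark (429,235), the jaw is forward to within a few pixels of its predicted closed position, and the seam looks shut. Next I place the finger on the knob's inner side for the return sweep.

Request:
{"op": "play_rows", "data": {
  "rows": [
    {"linear": [0.1, -1.6, 0], "spin": 0},
    {"linear": [0.1, -1.6, 0], "spin": 0},
    {"linear": [0, 0, 0], "spin": 0},
    {"linear": [0, 0, 2], "spin": 0},
    {"linear": [0, 0, 2], "spin": 0},
    {"linear": [0, 0, 1.5], "spin": 0},
    {"linear": [0, 0, 1], "spin": 0},
    {"linear": [0, 0, 0], "spin": 0},
    {"linear": [0, 0, 0], "spin": 0}
  ]
}}

```text
time: 13.0
tool_pos: [0.6043, 0.0222, 0.0574]
ee_rot: [-3.142, -0.002, 3.034]
wrist_force: [-0.2, -0.3, 0.1]
width: 0.0001
```

```bash
python3 arc.py 0 -1
```

```text
t 13.0 TCP jig [-12.5  -1.2  57.4] yawjig 180.0 F [-0.2 -0.3  0.1] w 0.0001
shift cm [-0.25 -0.53 -0.16] spin -0.0
```

Request:
{"op": "play_rows", "data": {
  "rows": [
    {"linear": [-0.25, -0.5, -0.1], "spin": 0},
    {"linear": [-0.158, -0.487, 0], "spin": 5},
    {"linear": [-0.158, -0.487, 0], "spin": 5},
    {"linear": [-0.158, -0.487, 0], "spin": 5},
    {"linear": [-0.158, -0.487, 0], "spin": 5},
    {"linear": [-0.158, -0.487, 0], "spin": 5},
    {"linear": [-0.158, -0.487, 0], "spin": 5},
    {"linear": [-0.158, -0.487, 0], "spin": 5},
    {"linear": [-0.158, -0.487, 0], "spin": 5}
  ]
}}

```text
time: 13.75
tool_pos: [0.6042, -0.0233, 0.0612]
ee_rot: [3.138, 0.002, 2.331]
wrist_force: [0.6, 1.3, -0.4]
width: 0.0004
```

```bash
python3 arc.py 40 -1
```

```text
t 13.75 TCP jig [ -7.7 -46.5  61.2] yawjig 139.7 F [ 0.6  1.3 -0.4] w 0.0004
shift cm [ 0.14 -0.14  0.22] spin -0.3
```

Request:
{"op": "play_rows", "data": {
  "rows": [
    {"linear": [-0.1, -0.53, 0.05], "spin": 5},
    {"linear": [-0.1, -0.53, 0.05], "spin": 5},
    {"linear": [-0.158, -0.487, 0], "spin": 5},
    {"linear": [-0.158, -0.487, 0], "spin": 5},
    {"linear": [-0.158, -0.487, 0], "spin": 5},
    {"linear": [-0.158, -0.487, 0], "spin": 5},
    {"linear": [-0.158, -0.487, 0], "spin": 5},
    {"linear": [-0.158, -0.487, 0], "spin": 5},
    {"linear": [-0.158, -0.487, 0], "spin": 5},
    {"linear": [-0.158, -0.487, 0], "spin": 5}
  ]
}}

```text
time: 14.58
tool_pos: [0.5652, -0.0549, 0.0609]
ee_rot: [3.136, -0.0, 1.458]
wrist_force: [2.9, 0.1, -0.0]
width: 0.0007
```

```bash
python3 arc.py 90 -1
```

```text
t 14.58 TCP jig [-43.1 -82.   60.9] yawjig 89.7 F [ 2.9  0.1 -0. ] w 0.0007
shift cm [ 0.   -0.14  0.19] spin -0.3
```

Request:
{"op": "play_rows", "data": {
  "rows": [
    {"linear": [-0.158, -0.53, 0], "spin": 5},
    {"linear": [-0.158, -0.53, 0], "spin": 5},
    {"linear": [-0.158, -0.487, 0], "spin": 5},
    {"linear": [-0.158, -0.487, 0], "spin": 5},
    {"linear": [-0.158, -0.487, 0], "spin": 5},
    {"linear": [-0.158, -0.487, 0], "spin": 5},
    {"linear": [-0.158, -0.487, 0], "spin": 5},
    {"linear": [-0.158, -0.487, 0], "spin": 5},
    {"linear": [-0.158, -0.487, 0], "spin": 5},
    {"linear": [-0.158, -0.487, 0], "spin": 5}
  ]
}}

```text
time: 15.42
tool_pos: [0.5156, -0.0461, 0.0609]
ee_rot: [3.137, -0.004, 0.585]
wrist_force: [1.9, -0.9, 0.5]
width: 0.0006
```

```bash
python3 arc.py 140 -1
```

```text
t 15.42 TCP jig [-93.3 -78.6  60.9] yawjig 39.7 F [ 1.9 -0.9  0.5] w 0.0006
shift cm [-0.01 -0.08  0.19] spin -0.3
```

Request:
{"op": "play_rows", "data": {
  "rows": [
    {"linear": [-0.158, -0.53, 0], "spin": 5},
    {"linear": [-0.158, -0.53, 0], "spin": 5},
    {"linear": [-0.158, -0.487, 0], "spin": 5},
    {"linear": [-0.158, -0.487, 0], "spin": 5},
    {"linear": [-0.158, -0.487, 0], "spin": 5},
    {"linear": [-0.158, -0.487, 0], "spin": 5},
    {"linear": [-0.158, -0.487, 0], "spin": 5},
    {"linear": [-0.06, -0.3, 0], "spin": 3},
    {"linear": [0, 0, 0], "spin": 0}
  ]
}}

```text
time: 16.17
tool_pos: [0.493, -0.017, 0.0609]
ee_rot: [3.134, -0.005, -0.076]
wrist_force: [-0.4, -8.0, 0.2]
width: 0.0002
```

```bash
python3 arc.py 178 -1
```

```text
t 16.17 TCP jig [-119.   -52.1   60.9] yawjig 1.8 F [-0.4 -8.   0.2] w 0.0002
shift cm [-0.02 -0.27  0.19] spin -0.2
```

The cam is at about 3.06. A small extra nudge, then retreat well clear and look.

Request:
{"op": "play_rows", "data": {
  "rows": [
    {"linear": [0, -0.2, 0], "spin": 0},
    {"linear": [0, -0.1, 0], "spin": 0},
    {"linear": [0, 0, 0], "spin": 0},
    {"linear": [0, 0.6, 0], "spin": 0},
    {"linear": [0, 1, 0], "spin": 0},
    {"linear": [0, 0, 0], "spin": 0},
    {"linear": [0, 0, -3], "spin": 0},
    {"linear": [0, 0, -3], "spin": 0},
    {"linear": [0, 0, -3], "spin": 0},
    {"linear": [-2, 3, -2], "spin": 0},
    {"linear": [-2, 3, 0], "spin": 0},
    {"linear": [-2, 3, 0], "spin": 0}
  ]
}}

```text
time: 17.17
tool_pos: [0.4247, -0.1123, 0.1711]
ee_rot: [3.14, -0.005, -0.071]
wrist_force: [-0.3, -1.2, -0.5]
width: 0.0007
```

Request:
{"op": "play_rows", "data": {
  "rows": [
    {"linear": [-2, 3, 0], "spin": 0},
    {"linear": [-2, 3, 0], "spin": 0},
    {"linear": [-2, 3, 0], "spin": 0},
    {"linear": [-1, 3, 0], "spin": 0},
    {"linear": [0, 3, 0], "spin": 0},
    {"linear": [0, 3, 0], "spin": 0},
    {"linear": [0, 3, 0], "spin": 0},
    {"linear": [0, 0, 0], "spin": 0},
    {"linear": [0, 0, 0], "spin": 0}
  ]
}}

```text
time: 17.92
tool_pos: [0.3385, -0.3166, 0.1684]
ee_rot: [-3.141, -0.0, -0.076]
wrist_force: [0.6, -0.1, 0.3]
width: 0.0003
```

```bash
python3 go.py
python3 - <<'E'
from h import *; from bench import eyes
q=json.load(open('q.json'))
a=[]
for n,c in (('top',(250,125)),('scene',(220,140))):
    s=eyes.snapshot(n);f=s['frame'][:,:,::-1].copy()[c[1]:c[1]+130,c[0]:c[0]+130]
    f=cv2.resize(f,(400,400),interpolation=cv2.INTER_CUBIC)
    for p in (knob(np.pi,78),knob(2.75,78),[80,65,44],[80,-5,44],[45,65,44]):
        u=((proj(s,j2w(q,p))[0]-c)*400/130).astype(int);cv2.circle(f,tuple(map(int,u)),1,(255,0,255),-1)
    a.append(f)
cv2.imwrite('pics/a6.png',np.hstack(a))
E
```

```text
t 17.92 TCP jig [-240.2 -366.6  168.4] yawjig 1.8 F [ 0.6 -0.1  0.3] w 0.0003
```

View pics/a6.png

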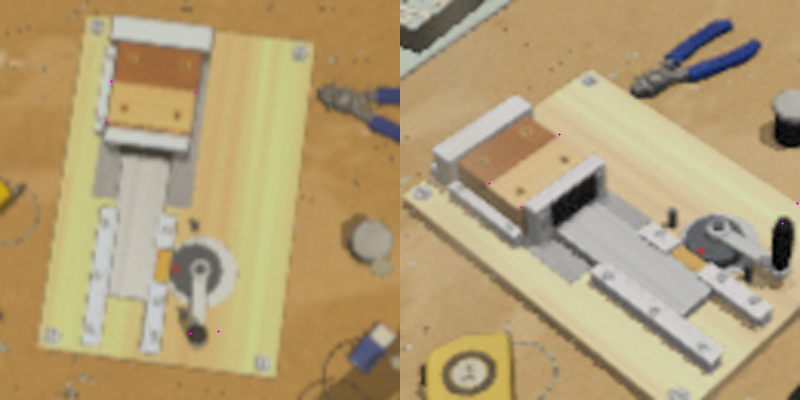

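The knob at (196,335) is next to the high-point mark and far from the 2.75 rad mark. The halves are flush with each other and the fence, and the seam falls on its predicted line in both views. I'm handing in.

```bash
python3 -c "
from bench import robot
print(robot.close_job())"
```

```text
the job is handed in; nothing more can be done
None
```

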